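# Tip the stirring bars to one end of the sorting tray

### The arm

A 6-joint arm with a two-finger parallel gripper is mounted at the origin on a cart in front of the work surface, level with it; the furniture and walls round the work are solid. World frame = base frame: x ahead of the robot, y to its left, z up, the work surface at z = 0. Lengths are in m, angles in degrees, forces in N, time in s.
With the tool pointing down it reaches from about 0.25 to 0.8 m from the base axis. Payload 3.9 kg.
Tool frame: the origin (TCP) lies between the finger pads; the fingertips stand 11 mm ahead of it and the grasp point (between the pads) lies 8 mm behind it; z points along the fingers, y is the line along which they close (so a half turn about z gives the same grasp; the last joint's range is limited). The gripper opens to 85 mm and grips with 20 to 120 N. Pads are 22 mm wide; open, the fingers measure 114 mm over their backs; the gripper's body (76 mm by 85 mm) begins 54 mm behind the grasp point. The pads swing forward as they close: fully open they stand 13 mm farther back than shut.
Start: joints at [74.943, 14.897, -7.913, 67.191, 0, 90], TCP at [0.136, 0.507, 0.205] pointing down, gripper open.
Joint ranges: [-159.42, 159.42], [-47.68, 98.78], [-73.54, 78.23], [-108.79, 121.32], [-90, 84.71], [-180, 180]. Speed limits (degrees/s): [147.25, 147.25, 180, 180, 180, 180].

### API

Orientations are given as [roll, pitch, yaw] about the fixed x, y, z axes, in that order (R = Rz(yaw) Ry(pitch) Rx(roll)).
In Python, from workcell import arm gives the robot as it stands.
- The arm moves only by the tool step_arm, never from a script. Its argument "targets" is a list of rows, each an object with "claw": the opening, from -1 (shut) to 1 (fully open); "travel": the shift along the tool's x, y, z in m, a list of three; "angular": the turn, a rotation vector about the tool's x, y, z in units of 5 degrees (1.0 is 5 degrees), a list of three. A call has exactly 5 rows; each row is the pose to reach, as a shift and turn from the pose commanded when the call began, along the tool's axes at that moment; what a row does not reach only later rows make up. A row lasts 1/10 s, in which the tool goes at most 50 mm and 8.59 degrees, less where a joint would pass 70% of its speed; a pose out of reach is approached as far as the arm can. A call with a gripper value outside its range is refused whole. The fingers move at their own pace and stop on an object; the grip force is fixed at half the most. Time passes only in rows, so rows that repeat a pose let the fingers close, or fill a call up. It gives the time, the measured TCP pose, the force, the opening and the grip force at its end, in the units of the state.
- arm.get_obs(): the state, without advancing time (a new reading comes with each control period).
- arm.capture(name): name is "side" or "top"; returns (picture, depth): 400x640x3 uint8, red, green, blue; 400x640 float32, m along the optical axis (not along the pixel's ray), 0 where there is no reading.
- arm.camera_params(name): a dict with "fx", "fy", "cx", "cy" (pixels), "T" (4x4, takes a point from camera to world coordinates). Camera axes: x right, y down, z forward; pixel columns grow to the right and rows downward; lengths in m; the calibration is good to about 2 mm. A picture is of the moment at which its call begins. camera_params takes no time and is no camera call.
- arm.sign_off(): hands the job in; it is judged then, once.
The state is a dict: "clock": time; "q": joint angles; "qd": joint speeds; "tau": joint torques, N m; "tool_pos": TCP position; "orientation": TCP orientation; "force": force on the tool from outside, world axes, zero at the start; "ft_torque": the same for the moment, N m; "opening": opening from 0.0 (shut) to 1.0 (fully open); "gripper_force": force on a finger pad.
Only numpy, scipy, OpenCV 4.12 (cv2) and the standard library are available. Lean on these libraries where they do the work, as an engineer would, in place of code of your own. Each camera call takes 0.05 s, during which the arm holds its last target. There are 200 camera calls.

### The job

With closed fingers, push down the lip of the blue tipping tray at the end where the brown bottle stands until the tray comes to rest firmly on its rubber stop, and keep it pressed there at about 10 N for a full second (never more than 20 N) so that both white stirring bars slide past the white line at that end. Then push the opposite lip down gently until the tray is level again, with both bars still past that line, and let go. Move the bars only by tipping, never by touching them, and leave the bottles standing where they are.

Things in the scene. Friction and masses are not known exactly. Their poses are not given: they have to be found in the camera images.
- stand: Grey fixed stand with two uprights, foot 170 x 150 mm, 142 mm high, on the worktop. Origin: centre of its underside. Its x axis is parallel to the hinge of the tray, its y axis runs along the length of the tray; the hinge axis passes 120 mm above the origin. Uprights stand at x = -71 and +71 mm, 44 mm wide in y.
- tray: Blue open tray, 110 mm wide (x), 260 mm long (y), walls 5 mm thick and 22 mm above its floor; tips like a seesaw about its x axis. Origin: middle of the floor's upper face, on the hinge. Turned about +x, its +y end rises. Friction hinge: stays where it is put, starts within 0.1 rad of level. Slippery floor: bars slide at slopes over 0.2 to 0.3 rad. White lines across the floor at y = -60 and +60 mm.
- lip_a (a point): Where to push: upper face of the flat lip outside the tray's +y end wall, at tray (0, 155, 22) mm; axes as the tray. Lip 80 mm wide (x), 5 mm thick, from y = 130 to 176 mm. Turning the tray takes about 1.5 to 2 N here. The tray meets a rubber stop whose setting is unknown, at a slope somewhere between 0.34 and 0.50 rad; from there the force rises about 4 to 5 N per mm.
- lip_b (a point): The same at the tray's -y end: upper face of the lip at tray (0, -155, 22) mm, lip from y = -130 to -176 mm; axes as the tray. The stop for this way is unknown likewise, within the same slopes. Pushed down to the stop, a lip lies about 60 to 90 mm above the worktop; the other lip is then 190 to 220 mm up.
- bar_long: White stirring bar, 40 mm long (its y axis), 9 mm thick, lying loose on the tray's floor near the hinge. Origin: middle of its underside.
- bar_short: White stirring bar, 30 mm long (its y axis), 9 mm thick, lying loose on the tray's floor near the hinge. Origin: middle of its underside.
- brown_bottle: Brown bottle with black cap, 53 mm diameter, 109 mm high, standing on the worktop behind one end of the tray; it marks the end to which the bars must go. Origin: centre of its base, z up.
- white_bottle: White bottle with pale grey to white ribbed cap, 61 mm diameter, 133 mm high, standing behind the other end of the tray. Origin: centre of its base, z up.
Not all that is in view belongs to the job. Leave any pink or turquoise look-alike of the white_bottle alone.

How it is judged:
By the outcome, as a careful person would: the job done as asked, in the order asked, and still so for the second after the job is handed in, with the robot touching nothing.
It also fails if it takes over 54 s, if anything falls off the work surface, if the arm or the gripper's body presses on something with over 40 N, if the wrist force passes 120 N, or if a joint passes its speed limit or range.

## Working session

There is one attempt and no reset: what is moved stays moved. The work goes in short steps, Python scripts to look and compute and a tool call to move; the robot and the scene stay as the last step left them, time stands still between calls to the robot, and variables do not carry over. Pictures are saved under pics/ and viewed, at most 10 in all, crops included, and the job is handed in when it is done.

Besides the shell and the picture viewer there is one more tool, called by a JSON object that holds its "fn" and its "kwargs". step_arm: Moves the arm, as the interface text tells. Its arguments: {"type":"object","properties":{"targets":{"type":"array"}},"required":["targets"]}

```bash
mkdir -p pics; ls; cat > h.py <<'E'
import numpy as np, cv2
from workcell import arm
def cap(name,fn):
    im,d=arm.capture(name); cv2.imwrite(f'pics/{fn}.png',im[:,:,::-1]); np.save(f'pics/{fn}.npy',d); return im,d
def pt(name,d,u,v):
    p=arm.camera_params(name); z=d[v,u]; c=np.array([(u-p['cx'])/p['fx']*z,(v-p['cy'])/p['fy']*z,z,1]); return (p['T']@c)[:3]
def cloud(name,d):
    p=arm.camera_params(name); v,u=np.mgrid[:400,:640]; c=np.stack([(u-p['cx'])/p['fx']*d,(v-p['cy'])/p['fy']*d,d,np.ones_like(d)],-1); return (c@p['T'].T)[...,:3]
E
python3 - <<'E'
from h import *
for n in('side','top'):
    cap(n,n+'0'); print(arm.camera_params(n))
print(arm.get_obs())
a=cv2.imread('pics/side0.png');b=cv2.imread('pics/top0.png')
E
```

```text
pics
{'fx': 442.4024578662137, 'fy': 442.4024578662137, 'cx': 329.7093977105173, 'cy': 196.10261306754182, 'T': array([[ 0.89436332, -0.19501832,  0.40259422,  0.20292939],
       [-0.447277  , -0.37458094,  0.81217757, -0.57913793],
       [-0.00758538, -0.90645296, -0.42223866,  0.52248621],
       [ 0.        ,  0.        ,  0.        ,  1.        ]])}
{'fx': 509.6124943648423, 'fy': 509.6124943648423, 'cx': 329.32016178741173, 'cy': 195.75505943045596, 'T': array([[-1.75448635e-03, -9.85652551e-01,  1.68777874e-01,
         4.51482221e-01],
       [-9.99986097e-01,  8.90016971e-04, -5.19744940e-03,
         1.98910583e-01],
       [ 4.97266409e-03, -1.68784647e-01, -9.85640409e-01,
         1.00489740e+00],
       [ 0.00000000e+00,  0.00000000e+00,  0.00000000e+00,
         1.00000000e+00]])}
{'clock': 0.1, 'q': array([ 7.49432007e+01,  1.49335151e+01, -7.97919482e+00,  6.71895938e+01,
        2.07543529e-03,  9.00000487e+01]), 'qd': array([ 0.03789751, -0.07536216,  0.14755143, -0.08070055,  0.0037737 ,
        0.05675525]), 'tau': array([ 2.35105115e-03, -4.06509590e+01,  2.54527599e+01,  1.00977696e-02,
        1.41479636e-04, -1.36885387e-05]), 'tool_pos': array([0.13619842, 0.50633965, 0.20402856]), 'orientation': array([-1.79897696e+02, -2.07534496e-03,  1.64943148e+02]), 'force': array([ 0.18952533,  0.17515612, -0.46316434]), 'ft_torque': array([-0.0126786 ,  0.03058892,  0.0237791 ]), 'gripper_force': 0.0, 'opening': 0.9965793852483483}
```

View pics/side0.png

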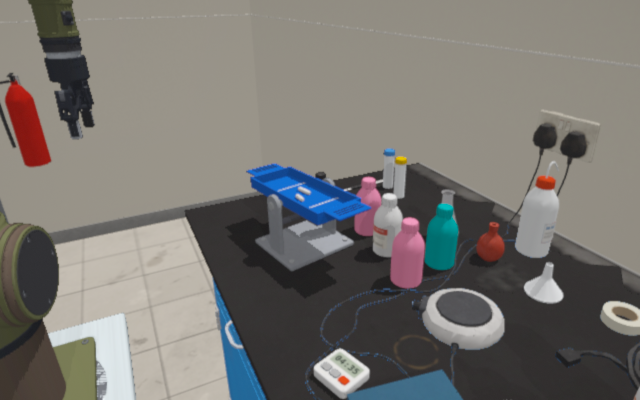

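View pics/top0.png

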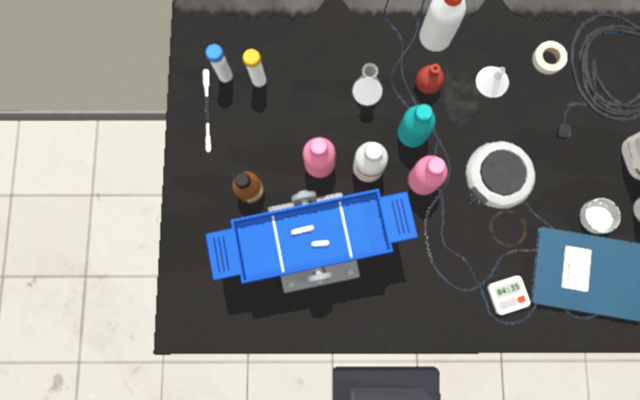

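The side picture shows the tray with the brown bottle behind its far-left end. In the top picture the left lip is at about (222,254) and the right lip at (402,217). The bars are at (302,230) and (320,243), the white lines at x≈278 and 346, and the brown bottle at (247,187).

```bash
python3 - <<'E'
from h import *
im=cv2.imread('pics/top0.png'); d=np.load('pics/top0.npy'); C=cloud('top',d)
hsv=cv2.cvtColor(im,cv2.COLOR_BGR2HSV)
m=((hsv[...,0]>100)&(hsv[...,0]<122)&(hsv[...,1]>180)&(hsv[...,2]>90)); m[:,430:]=0; m[:180]=0;m[290:]=0
m&=(d>0)&(C[...,2]>.07)
P=C[m]; print(len(P))
r=cv2.minAreaRect(P[:,:2].astype(np.float32)); print(r,cv2.boxPoints(r))
for n,(u,v) in dict(lipL=(222,254),lipR=(401,217),lipL2=(215,258),lipR2=(408,215),long=(302,230),short=(320,243),fl=(290,250),fl2=(262,240),fl3=(365,225),brown=(243,182),white=(369,152)).items(): print(n,pt('top',d,u,v).round(4))
# short crop of side
s=cv2.imread('pics/side0.png')[140:270,230:420]; cv2.imwrite('pics/c1.png',cv2.resize(s,None,fx=4,fy=4,interpolation=cv2.INTER_CUBIC))
E
```

```text
10959
((0.5319014191627502, 0.22614100575447083), (0.11020201444625854, 0.3516347408294678), 11.725128173828125) [[0.44222113 0.3870923 ]
 [0.5136792  0.04279482]
 [0.6215817  0.06518972]
 [0.55012363 0.4094872 ]]
lipL [0.5002 0.3759 0.1382]
lipR [0.5615 0.073  0.1485]
lipL2 [0.4936 0.3882 0.1353]
lipR2 [0.565  0.0609 0.1477]
long [0.5419 0.2416 0.1265]
short [0.5193 0.2104 0.1284]
fl [0.5081 0.2626 0.1174]
fl2 [0.5256 0.3118 0.1152]
fl3 [0.5506 0.1324 0.1247]
brown [0.6298 0.3485 0.1101]
white [0.6793 0.1241 0.1317]
```

View pics/c1.png

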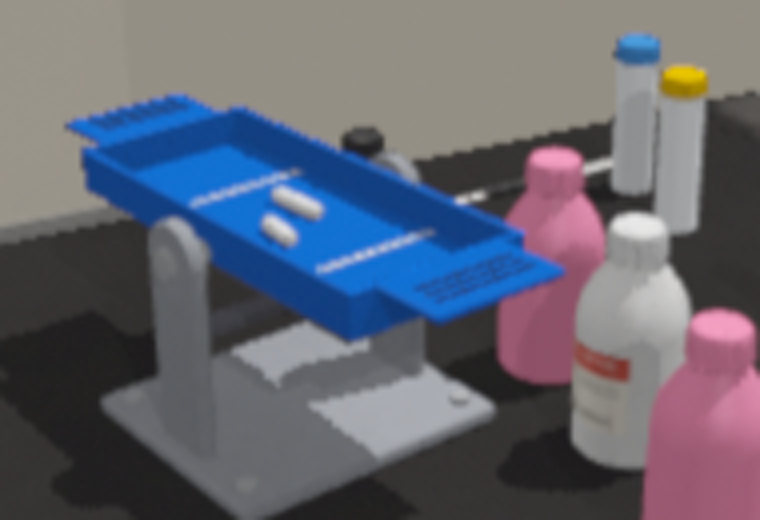

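{"fn": "step_arm", "kwargs": {"targets": [{"claw": -1, "travel": [-0.045, -0.004, 0.002], "angular": [0, 0, -1.4]}, {"claw": -1, "travel": [-0.09, -0.008, 0.004], "angular": [0, 0, -2.8]}, {"claw": -1, "travel": [-0.135, -0.012, 0.006], "angular": [0, 0, -4.2]}, {"claw": -1, "travel": [-0.18, -0.016, 0.008], "angular": [0, 0, -5.3]}, {"claw": -1, "travel": [-0.225, -0.02, 0.01], "angular": [0, 0, -5.3]}]}}

```text
clock: 0.6
tool_pos: [0.3498, 0.4282, 0.1943]
orientation: [-180.0, -0.0, -168.5]
force: [1.4, 1.0, -0.0]
opening: 0.143
gripper_force: 0.0
```

{"fn": "step_arm", "kwargs": {"targets": [{"claw": -1, "travel": [-0.036, -0.021, 0.001], "angular": [0, 0, 0]}, {"claw": -1, "travel": [-0.072, -0.042, 0.003], "angular": [0, 0, 0]}, {"claw": -1, "travel": [-0.108, -0.063, 0.004], "angular": [0, 0, 0]}, {"claw": -1, "travel": [-0.139, -0.08, 0.005], "angular": [0, 0, 0]}, {"claw": -1, "travel": [-0.139, -0.08, 0.005], "angular": [0, 0, 0]}]}}

```text
clock: 1.1
tool_pos: [0.5045, 0.3765, 0.1884]
orientation: [-179.9, 0.0, -168.8]
force: [-0.9, -0.1, -0.1]
opening: -0.004
gripper_force: 0.0
```

```bash
python3 - <<'E'
from h import *
o=arm.get_obs(); print(o['tool_pos'],o['force'])
cap('top','t1')
s=cv2.imread('pics/t1.png')[150:320,150:440]; cv2.imwrite('pics/c2.png',cv2.resize(s,None,fx=2.5,fy=2.5))
E
```

```text
[0.50451221 0.3764682  0.18842049] [-0.87135723 -0.12743222 -0.0591543 ]
```

View pics/c2.png

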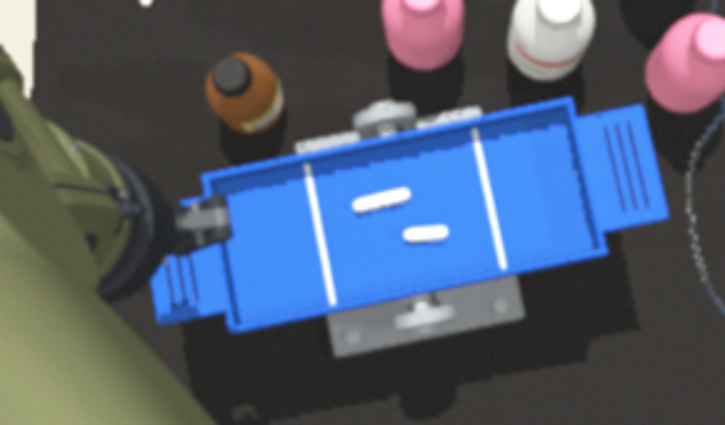

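```bash
python3 - <<'E'
from h import *
p=arm.camera_params('top');Ti=np.linalg.inv(p['T'])
def pr(X):
    c=Ti@np.r_[X,1]; return ((p['fx']*c[0]/c[2]+p['cx']-150)*2.5,(p['fy']*c[1]/c[2]+p['cy']-150)*2.5)
for X in ((.5045,.3765,.177),(.5045,.3765,.25),(.5005,.378,.138),(.532,.226,.12)): print(pr(np.array(X)))
C=cloud('top',np.load('pics/t1.npy'))
for u,v in((205,205),(205,222),(220,220),(190,215),(190,275)): print(C[150+int(v/2.5),150+int(u/2.5)])
E
```

```text
(np.float64(167.2261624841874), np.float64(249.88282812871125))
(np.float64(140.95071820218868), np.float64(241.97335210185065))
(np.float64(177.04684774385058), np.float64(259.5084150663954))
(np.float64(402.7983904125139), np.float64(215.11255192504805))
[0.52060066 0.32863811 0.30778878]
[0.51189006 0.32734962 0.3133782 ]
[0.51248841 0.32043309 0.30640441]
[0.51409523 0.33443963 0.31908068]
[0.4900943  0.36897574 0.13766103]
```

{"fn": "step_arm", "kwargs": {"targets": [{"claw": -1, "travel": [0.0, 0, 0.012], "angular": [0, 0, 0]}, {"claw": -1, "travel": [0.0, 0, 0.024], "angular": [0, 0, 0]}, {"claw": -1, "travel": [0.0, 0, 0.033], "angular": [0, 0, 0]}, {"claw": -1, "travel": [0.0, 0, 0.041], "angular": [0, 0, 0]}, {"claw": -1, "travel": [0.0, 0, 0.048], "angular": [0, 0, 0]}]}}

```text
clock: 1.65
tool_pos: [0.4996, 0.3785, 0.1408]
orientation: [-180.0, -0.1, -168.5]
force: [-0.2, 0.5, -0.6]
opening: 0.002
gripper_force: 0.0
```

{"fn": "step_arm", "kwargs": {"targets": [{"claw": -1, "travel": [0.0, 0, 0.006], "angular": [0, 0, 0]}, {"claw": -1, "travel": [0.0, 0, 0.012], "angular": [0, 0, 0]}, {"claw": -1, "travel": [0.0, 0, 0.018], "angular": [0, 0, 0]}, {"claw": -1, "travel": [0.0, 0, 0.024], "angular": [0, 0, 0]}, {"claw": -1, "travel": [0.0, 0, 0.03], "angular": [0, 0, 0]}]}}

```text
clock: 2.15
tool_pos: [0.5007, 0.3784, 0.1114]
orientation: [180.0, 0.0, -168.6]
force: [1.1, 0.3, -0.3]
opening: -0.001
gripper_force: 0.0
```

```bash
python3 - <<'E'
from h import *
im,d=cap('top','t2');C=cloud('top',d)
o=arm.get_obs();print(o['tool_pos'],o['force'])
for u,v in((401,217),(408,215),(225,260),(290,250),(365,225)): print(C[v,u].round(4))
E
```

```text
[0.50012544 0.3779509  0.11029779] [-0.25885998  0.29854385 -0.64704956]
[0.5616 0.0729 0.1476]
[0.5651 0.0608 0.1471]
[0.4841 0.3442 0.2714]
[0.5077 0.2623 0.1222]
[0.5503 0.1327 0.1278]
```

```bash
python3 - <<'E'
from h import *
im,d=cap('side','s2')
a=cv2.imread('pics/s2.png')[90:270,200:400];b=cv2.imread('pics/t2.png')[150:330,130:330]
cv2.imwrite('pics/c3.png',cv2.resize(np.hstack([a,b]),None,fx=2,fy=2,interpolation=cv2.INTER_CUBIC))
E
```

```text
(no output)
```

View pics/c3.png

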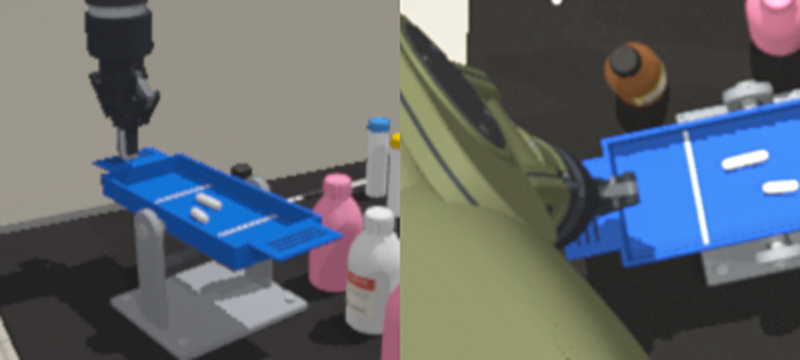

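```bash
python3 - <<'E'
from h import *
p=arm.camera_params('side');Ti=np.linalg.inv(p['T'])
def pr(X):
    c=Ti@np.r_[X,1]; return (p['fx']*c[0]/c[2]+p['cx'],p['fy']*c[1]/c[2]+p['cy'])
for X in ((.5,.378,.099),(.5,.378,.138),(.5,.378,.2),(.5615,.073,.148)): print(X,pr(np.array(X)))
d=np.load('pics/s2.npy');C=cloud('side',d);D0=np.load('pics/side0.npy');C0=cloud('side',D0)
for u,v in((264,163),(262,150),(264,166),(262,167),(260,172),(256,171),(275,172),(350,207)): print(u,v,C[v,u].round(4),C0[v,u].round(4))
E
```

```text
(0.5, 0.378, 0.099) (np.float64(264.23819091679184), np.float64(182.70050649410862))
(0.5, 0.378, 0.138) (np.float64(263.0968719634892), np.float64(167.7281535174948))
(0.5, 0.378, 0.2) (np.float64(261.2075715660913), np.float64(142.94343199259288))
(0.5615, 0.073, 0.148) (np.float64(346.64067368576264), np.float64(209.52560676188668))
264 163 [0.4981 0.362  0.1558] [ 1.0729  2.1948 -0.5584]
262 150 [0.4958 0.3626 0.188 ] [ 1.0824  2.2486 -0.4818]
264 166 [0.4976 0.3623 0.1482] [0.5071 0.3925 0.1362]
262 167 [0.4941 0.3672 0.1446] [0.5004 0.3877 0.1365]
260 172 [0.4855 0.358  0.1368] [0.486  0.3597 0.1361]
256 171 [0.4791 0.3682 0.1369] [0.48   0.3714 0.1356]
275 172 [0.5191 0.3486 0.1339] [0.5197 0.3503 0.1332]
350 207 [0.5717 0.0784 0.1486] [0.5726 0.0801 0.1476]
```

```bash
python3 - <<'E'
from h import *
C1=cloud('top',np.load('pics/t1.npy'));C2=cloud('top',np.load('pics/t2.npy'))
print(C1[232:245:3,225:245:4,2].round(3));print(C2[235:255:3,228:248:4,2].round(3))
C=cloud('side',np.load('pics/s2.npy'));C0=cloud('side',np.load('pics/side0.npy'))
print(C[100:172:4,262].round(3)); 
print('start pose'); print([(v,C0[v,76:82:5].round(3).tolist()) for v in range(100,142,4)])
o=arm.get_obs();print(o['clock'],o['q'],o['tool_pos'],o['force'],o['ft_torque'])
E
```

```text
[[0.291 0.302 0.308 0.31  0.116]
 [0.319 0.315 0.312 0.308 0.304]
 [0.319 0.317 0.312 0.308 0.307]
 [0.326 0.316 0.305 0.31  0.307]
 [0.324 0.302 0.305 0.31  0.308]]
[[0.139 0.139 0.135 0.116 0.228]
 [0.25  0.137 0.227 0.229 0.234]
 [0.261 0.251 0.228 0.236 0.232]
 [0.268 0.246 0.239 0.236 0.232]
 [0.272 0.244 0.241 0.236 0.231]
 [0.272 0.254 0.215 0.225 0.233]
 [0.247 0.205 0.213 0.221 0.118]]
[[0.497 0.339 0.309]
 [0.497 0.34  0.3  ]
 [0.496 0.341 0.291]
 [0.495 0.34  0.282]
 [0.495 0.34  0.273]
 [0.495 0.342 0.264]
 [0.496 0.348 0.253]
 [0.495 0.349 0.244]
 [0.494 0.347 0.236]
 [0.494 0.348 0.226]
 [0.494 0.352 0.215]
 [0.496 0.36  0.203]
 [0.495 0.36  0.194]
 [0.496 0.364 0.183]
 [0.496 0.367 0.172]
 [0.496 0.37  0.161]
 [0.495 0.369 0.151]
 [0.494 0.367 0.142]]
start pose
[(100, [[0.141, 0.474, 0.32], [0.148, 0.504, 0.313]]), (104, [[0.139, 0.47, 0.313], [0.146, 0.504, 0.305]]), (108, [[0.138, 0.463, 0.306], [0.142, 0.555, 0.286]]), (112, [[0.136, 0.458, 0.299], [0.14, 0.551, 0.278]]), (116, [[0.135, 0.45, 0.293], [0.138, 0.547, 0.27]]), (120, [[0.133, 0.446, 0.285], [0.034, 2.277, -0.141]]), (124, [[0.131, 0.456, 0.275], [0.03, 2.262, -0.16]]), (128, [[0.13, 0.451, 0.268], [0.024, 2.272, -0.186]]), (132, [[0.128, 0.45, 0.26], [0.136, 0.459, 0.256]]), (136, [[0.126, 0.454, 0.25], [0.135, 0.453, 0.249]]), (140, [[-0.016, 2.277, -0.253], [0.009, 2.275, -0.256]])]
2.25 [ 3.70761766e+01  2.77031399e+01 -2.51849986e+00  5.98797202e+01
  4.91812788e-04  2.56433575e+01] [0.50004996 0.3778618  0.11071732] [-0.007237    0.27447617  0.335802  ] [-0.06397333  0.04547966  0.01575185]
```

The tip really ends about 40 mm higher than the reported TCP implies, at z≈0.14 and just at the lip. So I go by contact and the cameras, in gentle steps.

{"fn": "step_arm", "kwargs": {"targets": [{"claw": -1, "travel": [0.0, 0, 0.003], "angular": [0, 0, 0]}, {"claw": -1, "travel": [0.0, 0, 0.006], "angular": [0, 0, 0]}, {"claw": -1, "travel": [0.0, 0, 0.009], "angular": [0, 0, 0]}, {"claw": -1, "travel": [0.0, 0, 0.012], "angular": [0, 0, 0]}, {"claw": -1, "travel": [0.0, 0, 0.015], "angular": [0, 0, 0]}]}}

```text
clock: 2.75
tool_pos: [0.5008, 0.3788, 0.0969]
orientation: [180.0, 0.0, -168.5]
force: [-0.2, 1.9, 1.8]
opening: -0.002
gripper_force: 0.9
```

```bash
python3 - <<'E'
from h import *
im,d=cap('top','t3');C=cloud('top',d)
o=arm.get_obs();print(o['tool_pos'],o['force'])
for u,v in((401,217),(408,215),(365,225)): print(C[v,u].round(4))
im,d=cap('side','s3');C=cloud('side',d);print(C[160:188:3,263].round(3))
E
```

```text
[0.50061233 0.37851207 0.09625535] [-1.0389884  -0.06074284  0.6334386 ]
[0.5597 0.0751 0.1628]
[0.5627 0.0637 0.1652]
[0.5496 0.1332 0.1344]
[[0.497 0.365 0.162]
 [0.496 0.364 0.155]
 [0.496 0.363 0.148]
 [0.496 0.368 0.139]
 [0.497 0.371 0.13 ]
 [0.496 0.37  0.123]
 [0.488 0.346 0.125]
 [0.487 0.345 0.118]
 [0.487 0.345 0.111]
 [0.466 0.28  0.133]]
```

{"fn": "step_arm", "kwargs": {"targets": [{"claw": -1, "travel": [0.0, 0, 0.005], "angular": [0, 0, 0]}, {"claw": -1, "travel": [0.0, 0, 0.01], "angular": [0, 0, 0]}, {"claw": -1, "travel": [0.0, 0, 0.015], "angular": [0, 0, 0]}, {"claw": -1, "travel": [0.0, 0, 0.02], "angular": [0, 0, 0]}, {"claw": -1, "travel": [0.0, 0, 0.025], "angular": [0, 0, 0]}]}}

```text
clock: 3.35
tool_pos: [0.5005, 0.3781, 0.0712]
orientation: [-180.0, -0.0, -168.6]
force: [-0.6, -0.5, 2.2]
opening: -0.0
gripper_force: 0.8
```

{"fn": "step_arm", "kwargs": {"targets": [{"claw": -1, "travel": [0.0, 0, 0.001], "angular": [0, 0, 0]}, {"claw": -1, "travel": [0.0, 0, 0.002], "angular": [0, 0, 0]}, {"claw": -1, "travel": [0.0, 0, 0.003], "angular": [0, 0, 0]}, {"claw": -1, "travel": [0.0, 0, 0.003], "angular": [0, 0, 0]}, {"claw": -1, "travel": [0.0, 0, 0.003], "angular": [0, 0, 0]}]}}

```text
clock: 3.85
tool_pos: [0.5005, 0.3784, 0.0688]
orientation: [180.0, -0.0, -168.6]
force: [0.3, -0.2, 0.6]
opening: -0.0
gripper_force: 0.4
```

{"fn": "step_arm", "kwargs": {"targets": [{"claw": -1, "travel": [0.0, 0, 0.001], "angular": [0, 0, 0]}, {"claw": -1, "travel": [0.0, 0, 0.002], "angular": [0, 0, 0]}, {"claw": -1, "travel": [0.0, 0, 0.003], "angular": [0, 0, 0]}, {"claw": -1, "travel": [0.0, 0, 0.003], "angular": [0, 0, 0]}, {"claw": -1, "travel": [0.0, 0, 0.003], "angular": [0, 0, 0]}]}}

```text
clock: 4.35
tool_pos: [0.5006, 0.3784, 0.0657]
orientation: [-180.0, -0.0, -168.6]
force: [-0.1, 0.0, 1.7]
opening: -0.003
gripper_force: 0.4
```

```bash
python3 - <<'E'
from h import *
im,d=cap('top','t4');C=cloud('top',d)
o=arm.get_obs();print(o['tool_pos'],o['force'])
for u,v in((401,217),(406,215),(375,225),(365,225),(350,225)): print(C[v,u].round(4))
E
```

```text
[0.50062337 0.37834904 0.06575074] [0.81193059 0.05173719 1.00589047]
[0.5555 0.0799 0.1956]
[0.5588 0.0717 0.1946]
[0.547  0.1181 0.1572]
[0.5473 0.1347 0.1542]
[0.5486 0.1593 0.1434]
```

{"fn": "step_arm", "kwargs": {"targets": [{"claw": -1, "travel": [0.0, 0, 0.001], "angular": [0, 0, 0]}, {"claw": -1, "travel": [0.0, 0, 0.002], "angular": [0, 0, 0]}, {"claw": -1, "travel": [0.0, 0, 0.003], "angular": [0, 0, 0]}, {"claw": -1, "travel": [0.0, 0, 0.003], "angular": [0, 0, 0]}, {"claw": -1, "travel": [0.0, 0, 0.003], "angular": [0, 0, 0]}]}}

```text
clock: 4.9
tool_pos: [0.5006, 0.3784, 0.0627]
orientation: [-180.0, -0.0, -168.6]
force: [0.4, 0.6, 1.2]
opening: 0.002
gripper_force: 0.4
```

```bash
python3 -c "
from h import *
print(arm.get_obs()['force'])"
```

```text
[0.40869253 0.57301204 1.21070283]
```

{"fn": "step_arm", "kwargs": {"targets": [{"claw": -1, "travel": [0.0, 0, 0.001], "angular": [0, 0, 0]}, {"claw": -1, "travel": [0.0, 0, 0.002], "angular": [0, 0, 0]}, {"claw": -1, "travel": [0.0, 0, 0.003], "angular": [0, 0, 0]}, {"claw": -1, "travel": [0.0, 0, 0.003], "angular": [0, 0, 0]}, {"claw": -1, "travel": [0.0, 0, 0.003], "angular": [0, 0, 0]}]}}

```text
clock: 5.4
tool_pos: [0.5005, 0.3784, 0.0597]
orientation: [-180.0, -0.0, -168.6]
force: [0.0, 0.0, 0.7]
opening: 0.001
gripper_force: 0.4
```

{"fn": "step_arm", "kwargs": {"targets": [{"claw": -1, "travel": [0.0, 0, 0.001], "angular": [0, 0, 0]}, {"claw": -1, "travel": [0.0, 0, 0.002], "angular": [0, 0, 0]}, {"claw": -1, "travel": [0.0, 0, 0.003], "angular": [0, 0, 0]}, {"claw": -1, "travel": [0.0, 0, 0.003], "angular": [0, 0, 0]}, {"claw": -1, "travel": [0.0, 0, 0.003], "angular": [0, 0, 0]}]}}

```text
clock: 5.9
tool_pos: [0.5005, 0.3784, 0.0567]
orientation: [-180.0, -0.0, -168.6]
force: [-0.6, -0.2, 0.9]
opening: 0.0
gripper_force: 0.4
```

{"fn": "step_arm", "kwargs": {"targets": [{"claw": -1, "travel": [0.0, 0, 0.001], "angular": [0, 0, 0]}, {"claw": -1, "travel": [0.0, 0, 0.002], "angular": [0, 0, 0]}, {"claw": -1, "travel": [0.0, 0, 0.003], "angular": [0, 0, 0]}, {"claw": -1, "travel": [0.0, 0, 0.003], "angular": [0, 0, 0]}, {"claw": -1, "travel": [0.0, 0, 0.003], "angular": [0, 0, 0]}]}}

```text
clock: 6.4
tool_pos: [0.5005, 0.3783, 0.0537]
orientation: [-180.0, -0.0, -168.6]
force: [-0.2, -0.1, 1.5]
opening: -0.001
gripper_force: 0.4
```

```bash
python3 - <<'E'
from h import *
im,d=cap('top','t5');C=cloud('top',d)
o=arm.get_obs();print(o['tool_pos'],o['force'])
for u,v in((401,217),(406,215),(375,225),(365,225),(350,225)): print(C[v,u].round(4))
a=cap('side','s5')[0][120:280,220:420];b=im[150:310,180:440]
cv2.imwrite('pics/c5.png',cv2.resize(np.hstack([a,b])[:,:,::-1],None,fx=1.7,fy=1.7,interpolation=cv2.INTER_CUBIC))
E
```

```text
[0.50052699 0.37835439 0.05371791] [0.22000732 0.01703463 0.29662213]
[0.554  0.0816 0.2068]
[0.557  0.0739 0.2085]
[0.5461 0.1188 0.1645]
[0.5467 0.135  0.1593]
[0.548  0.1596 0.1487]
```

View pics/c5.png

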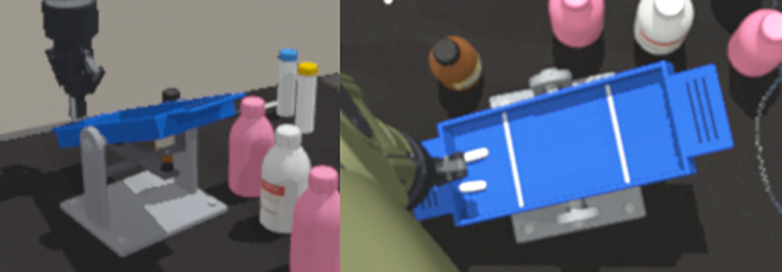

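The top picture shows both bars already past the line at the brown-bottle end, at crop (475,155) and (472,187), with the line at x≈512. The stop isn't reached yet, so I keep pushing.

{"fn": "step_arm", "kwargs": {"targets": [{"claw": -1, "travel": [0.0, 0, 0.001], "angular": [0, 0, 0]}, {"claw": -1, "travel": [0.0, 0, 0.002], "angular": [0, 0, 0]}, {"claw": -1, "travel": [0.0, 0, 0.003], "angular": [0, 0, 0]}, {"claw": -1, "travel": [0.0, 0, 0.003], "angular": [0, 0, 0]}, {"claw": -1, "travel": [0.0, 0, 0.003], "angular": [0, 0, 0]}]}}

```text
clock: 7.0
tool_pos: [0.5006, 0.3784, 0.0507]
orientation: [180.0, -0.0, -168.6]
force: [0.2, 0.2, 1.2]
opening: 0.001
gripper_force: 0.4
```

{"fn": "step_arm", "kwargs": {"targets": [{"claw": -1, "travel": [0.0, 0, 0.001], "angular": [0, 0, 0]}, {"claw": -1, "travel": [0.0, 0, 0.002], "angular": [0, 0, 0]}, {"claw": -1, "travel": [0.0, 0, 0.003], "angular": [0, 0, 0]}, {"claw": -1, "travel": [0.0, 0, 0.003], "angular": [0, 0, 0]}, {"claw": -1, "travel": [0.0, 0, 0.003], "angular": [0, 0, 0]}]}}

```text
clock: 7.5
tool_pos: [0.5005, 0.3784, 0.0477]
orientation: [-180.0, -0.0, -168.6]
force: [0.6, 0.4, 0.8]
opening: 0.002
gripper_force: 0.4
```

{"fn": "step_arm", "kwargs": {"targets": [{"claw": -1, "travel": [0.0, 0, 0.001], "angular": [0, 0, 0]}, {"claw": -1, "travel": [0.0, 0, 0.002], "angular": [0, 0, 0]}, {"claw": -1, "travel": [0.0, 0, 0.003], "angular": [0, 0, 0]}, {"claw": -1, "travel": [0.0, 0, 0.003], "angular": [0, 0, 0]}, {"claw": -1, "travel": [0.0, 0, 0.003], "angular": [0, 0, 0]}]}}

```text
clock: 8.0
tool_pos: [0.5005, 0.3784, 0.0447]
orientation: [-180.0, -0.0, -168.6]
force: [0.8, 0.6, 1.2]
opening: 0.0
gripper_force: 0.4
```

{"fn": "step_arm", "kwargs": {"targets": [{"claw": -1, "travel": [0.0, 0, 0.001], "angular": [0, 0, 0]}, {"claw": -1, "travel": [0.0, 0, 0.002], "angular": [0, 0, 0]}, {"claw": -1, "travel": [0.0, 0, 0.003], "angular": [0, 0, 0]}, {"claw": -1, "travel": [0.0, 0, 0.003], "angular": [0, 0, 0]}, {"claw": -1, "travel": [0.0, 0, 0.003], "angular": [0, 0, 0]}]}}

```text
clock: 8.5
tool_pos: [0.5006, 0.3785, 0.0419]
orientation: [180.0, 0.0, -168.6]
force: [-0.2, 0.3, 2.1]
opening: -0.001
gripper_force: 1.0
```

```bash
python3 - <<'E'
from h import *
im,d=cap('top','t6');C=cloud('top',d)
o=arm.get_obs();print(o['tool_pos'],o['force'])
for u,v in((401,217),(406,215),(375,225),(365,225),(350,225)): print(C[v,u].round(4))
E
```

```text
[0.50061349 0.37848178 0.04193551] [-0.95104559  0.7515799   2.20079029]
[0.5525 0.0833 0.2183]
[ 0.5847  0.041  -0.001 ]
[0.5425 0.1219 0.1968]
[0.5458 0.1357 0.1678]
[0.5474 0.1598 0.1536]
```

{"fn": "step_arm", "kwargs": {"targets": [{"claw": -1, "travel": [0.0, 0, 0.0005], "angular": [0, 0, 0]}, {"claw": -1, "travel": [0.0, 0, 0.001], "angular": [0, 0, 0]}, {"claw": -1, "travel": [0.0, 0, 0.001], "angular": [0, 0, 0]}, {"claw": -1, "travel": [0.0, 0, 0.001], "angular": [0, 0, 0]}, {"claw": -1, "travel": [0.0, 0, 0.001], "angular": [0, 0, 0]}]}}

```text
clock: 9.05
tool_pos: [0.5007, 0.3785, 0.0411]
orientation: [180.0, 0.0, -168.6]
force: [-0.2, 0.2, 5.0]
opening: -0.0
gripper_force: 2.3
```

{"fn": "step_arm", "kwargs": {"targets": [{"claw": -1, "travel": [0.0, 0, 0.0005], "angular": [0, 0, 0]}, {"claw": -1, "travel": [0.0, 0, 0.001], "angular": [0, 0, 0]}, {"claw": -1, "travel": [0.0, 0, 0.001], "angular": [0, 0, 0]}, {"claw": -1, "travel": [0.0, 0, 0.001], "angular": [0, 0, 0]}, {"claw": -1, "travel": [0.0, 0, 0.001], "angular": [0, 0, 0]}]}}

```text
clock: 9.55
tool_pos: [0.5009, 0.3787, 0.0404]
orientation: [180.0, 0.1, -168.6]
force: [-0.2, -0.1, 7.2]
opening: -0.0
gripper_force: 3.0
```

~3 N per mm commanded; one more mm, then hold.

{"fn": "step_arm", "kwargs": {"targets": [{"claw": -1, "travel": [0.0, 0, 0.0005], "angular": [0, 0, 0]}, {"claw": -1, "travel": [0.0, 0, 0.001], "angular": [0, 0, 0]}, {"claw": -1, "travel": [0.0, 0, 0.001], "angular": [0, 0, 0]}, {"claw": -1, "travel": [0.0, 0, 0.001], "angular": [0, 0, 0]}, {"claw": -1, "travel": [0.0, 0, 0.001], "angular": [0, 0, 0]}]}}

```text
clock: 10.05
tool_pos: [0.501, 0.3789, 0.0398]
orientation: [179.9, 0.1, -168.6]
force: [-1.1, 0.6, 8.0]
opening: -0.0
gripper_force: 3.8
```

```bash
python3 -c "
from h import *
for i in range(3): arm.capture('top'); print(arm.get_obs()['force'])"
```

```text
[-1.09301441 -0.05520798  7.83348616]
[-1.28773915  0.27821794  8.60837396]
[-1.77751864 -0.40581229  8.51130886]
```

{"fn": "step_arm", "kwargs": {"targets": [{"claw": -1, "travel": [0.0, 0, 0.0004], "angular": [0, 0, 0]}, {"claw": -1, "travel": [0.0, 0, 0.0008], "angular": [0, 0, 0]}, {"claw": -1, "travel": [0.0, 0, 0.0008], "angular": [0, 0, 0]}, {"claw": -1, "travel": [0.0, 0, 0.0008], "angular": [0, 0, 0]}, {"claw": -1, "travel": [0.0, 0, 0.0008], "angular": [0, 0, 0]}]}}

```text
clock: 10.7
tool_pos: [0.5012, 0.3791, 0.0393]
orientation: [179.9, 0.1, -168.6]
force: [-0.2, -0.4, 8.6]
opening: 0.0
gripper_force: 4.3
```

{"fn": "step_arm", "kwargs": {"targets": [{"claw": -1, "travel": [0, 0, 0], "angular": [0, 0, 0]}, {"claw": -1, "travel": [0, 0, 0], "angular": [0, 0, 0]}, {"claw": -1, "travel": [0, 0, 0], "angular": [0, 0, 0]}, {"claw": -1, "travel": [0, 0, 0], "angular": [0, 0, 0]}, {"claw": -1, "travel": [0, 0, 0], "angular": [0, 0, 0]}]}}

```text
clock: 11.2
tool_pos: [0.5012, 0.3791, 0.0393]
orientation: [179.9, 0.1, -168.6]
force: [-1.2, 1.0, 9.9]
opening: -0.0
gripper_force: 4.3
```

{"fn": "step_arm", "kwargs": {"targets": [{"claw": -1, "travel": [0, 0, 0], "angular": [0, 0, 0]}, {"claw": -1, "travel": [0, 0, 0], "angular": [0, 0, 0]}, {"claw": -1, "travel": [0, 0, 0], "angular": [0, 0, 0]}, {"claw": -1, "travel": [0, 0, 0], "angular": [0, 0, 0]}, {"claw": -1, "travel": [0, 0, 0], "angular": [0, 0, 0]}]}}

```text
clock: 11.7
tool_pos: [0.5012, 0.3791, 0.0393]
orientation: [179.9, 0.1, -168.6]
force: [-1.2, 0.6, 9.8]
opening: -0.003
gripper_force: 4.3
```

{"fn": "step_arm", "kwargs": {"targets": [{"claw": -1, "travel": [0, 0, 0], "angular": [0, 0, 0]}, {"claw": -1, "travel": [0, 0, 0], "angular": [0, 0, 0]}, {"claw": -1, "travel": [0, 0, 0], "angular": [0, 0, 0]}, {"claw": -1, "travel": [0, 0, 0], "angular": [0, 0, 0]}, {"claw": -1, "travel": [0, 0, 0], "angular": [0, 0, 0]}]}}

```text
clock: 12.2
tool_pos: [0.5012, 0.3791, 0.0393]
orientation: [179.9, 0.1, -168.6]
force: [-1.3, 0.5, 9.4]
opening: 0.002
gripper_force: 4.3
```

{"fn": "step_arm", "kwargs": {"targets": [{"claw": -1, "travel": [0, 0, -0.02], "angular": [0, 0, 0]}, {"claw": -1, "travel": [0, 0, -0.065], "angular": [0, 0, 0]}, {"claw": -1, "travel": [0, 0, -0.11], "angular": [0, 0, 0]}, {"claw": -1, "travel": [0, 0, -0.155], "angular": [0, 0, 0]}, {"claw": -1, "travel": [0, 0, -0.2], "angular": [0, 0, 0]}]}}

```text
clock: 12.7
tool_pos: [0.5, 0.3778, 0.2388]
orientation: [-179.9, -0.1, -168.6]
force: [0.4, 0.6, 0.2]
opening: -0.005
gripper_force: 0.0
```

{"fn": "step_arm", "kwargs": {"targets": [{"claw": -1, "travel": [0, 0, -0.03], "angular": [0, 0, 0]}, {"claw": -1, "travel": [0, -0.04, -0.04], "angular": [0, 0, 0]}, {"claw": -1, "travel": [0, -0.08, -0.04], "angular": [0, 0, 0]}, {"claw": -1, "travel": [0, -0.12, -0.04], "angular": [0, 0, 0]}, {"claw": -1, "travel": [0, -0.16, -0.04], "angular": [0, 0, 0]}]}}

```text
clock: 13.2
tool_pos: [0.532, 0.22, 0.2771]
orientation: [-180.0, -0.1, -168.5]
force: [0.7, 0.5, -0.2]
opening: -0.0
gripper_force: 0.0
```

{"fn": "step_arm", "kwargs": {"targets": [{"claw": -1, "travel": [0, -0.04, 0], "angular": [0, 0, 0]}, {"claw": -1, "travel": [0, -0.08, 0], "angular": [0, 0, 0]}, {"claw": -1, "travel": [0, -0.114, 0], "angular": [0, 0, 0]}, {"claw": -1, "travel": [0, -0.114, 0], "angular": [0, 0, 0]}, {"claw": -1, "travel": [0, -0.114, 0], "angular": [0, 0, 0]}]}}

```text
clock: 13.7
tool_pos: [0.5546, 0.1091, 0.2772]
orientation: [180.0, -0.1, -168.7]
force: [0.1, -0.2, -0.6]
opening: -0.004
gripper_force: 0.0
```

```bash
python3 - <<'E'
from h import *
im,d=cap('top','t7');C=cloud('top',d)
o=arm.get_obs();print(o['tool_pos'],o['orientation'],o['force'])
a=cap('side','s7')[0][90:270,220:420];b=im[140:320,180:440]
cv2.imwrite('pics/c7.png',cv2.resize(np.hstack([a,b])[:,:,::-1],None,fx=1.7,fy=1.7,interpolation=cv2.INTER_CUBIC))
C=cloud('side',np.load('pics/s7.npy'))
p=arm.camera_params('side');Ti=np.linalg.inv(p['T'])
c=Ti@np.r_[o['tool_pos'],1];u,v=(int(p['fx']*c[0]/c[2]+p['cx']),int(p['fy']*c[1]/c[2]+p['cy']));print(u,v,C[v-40:v+40:5,u].round(3))
E
```

```text
[0.55459885 0.10994824 0.27729787] [ 1.79970489e+02 -7.89487146e-02 -1.68581056e+02] [-0.08740316 -0.92422068  0.02294475]
334 138 [[ 0.546  0.094  0.355]
 [ 0.546  0.094  0.347]
 [ 0.55   0.101  0.336]
 [ 0.549  0.099  0.328]
 [ 0.549  0.1    0.319]
 [ 0.549  0.1    0.31 ]
 [ 1.084  1.148 -0.042]
 [ 1.085  1.151 -0.066]
 [ 1.081  1.144 -0.087]
 [ 1.086  1.153 -0.114]
 [ 1.081  1.143 -0.135]
 [ 1.075  1.133 -0.155]
 [ 1.084  1.149 -0.186]
 [ 1.081  1.145 -0.209]
 [ 1.083  1.148 -0.235]
 [ 1.076  1.136 -0.255]]
```

View pics/c7.png

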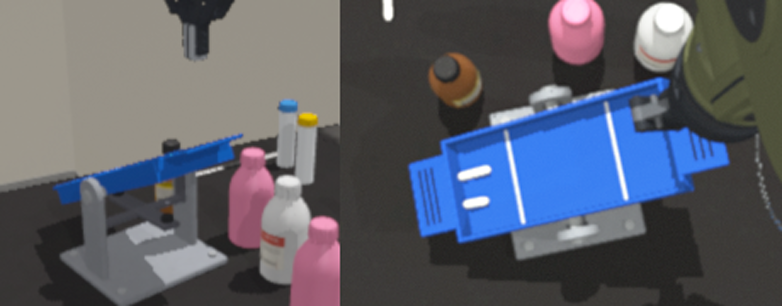

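Both bars lie past the line, at crop (473,173) and (476,203). The tool hangs above the raised right lip.

{"fn": "step_arm", "kwargs": {"targets": [{"claw": -1, "travel": [0, 0, 0.02], "angular": [0, 0, 0]}, {"claw": -1, "travel": [0, 0, 0.04], "angular": [0, 0, 0]}, {"claw": -1, "travel": [0, 0, 0.058], "angular": [0, 0, 0]}, {"claw": -1, "travel": [0, 0, 0.07], "angular": [0, 0, 0]}, {"claw": -1, "travel": [0, 0, 0.08], "angular": [0, 0, 0]}]}}

```text
clock: 14.3
tool_pos: [0.5545, 0.1108, 0.197]
orientation: [180.0, -0.1, -168.5]
force: [-0.0, 0.2, -0.6]
opening: 0.001
gripper_force: 0.0
```

{"fn": "step_arm", "kwargs": {"targets": [{"claw": -1, "travel": [0, 0, 0.003], "angular": [0, 0, 0]}, {"claw": -1, "travel": [0, 0, 0.006], "angular": [0, 0, 0]}, {"claw": -1, "travel": [0, -0.001, 0.009], "angular": [0, 0, 0]}, {"claw": -1, "travel": [0, -0.003, 0.012], "angular": [0, 0, 0]}, {"claw": -1, "travel": [0, -0.005, 0.015], "angular": [0, 0, 0]}]}}

```text
clock: 14.8
tool_pos: [0.5563, 0.1047, 0.1832]
orientation: [-180.0, 0.1, -168.6]
force: [-0.1, 1.3, 0.8]
opening: -0.003
gripper_force: 0.5
```

```bash
cat > tilt.py <<'E'
from h import *
def tilt(fn):
    im,d=cap('top',fn);C=cloud('top',d);hsv=cv2.cvtColor(im[:,:,::-1].copy(),cv2.COLOR_BGR2HSV)
    c=np.array([.532,.226]);u=np.array([-.2033,.979]);w=np.array([.979,.2033])
    r=(C[...,:2]-c)@u;l=(C[...,:2]-c)@w
    blue=(hsv[...,0]>100)&(hsv[...,0]<122)&(hsv[...,1]>180)&(d>0)
    m=blue&(abs(r)<.1)&(abs(l)<.04)&(abs(C[...,2]-.12)<.1)
    k=np.polyfit(r[m],C[...,2][m],1); print('floor slope',np.arctan(k[0]).round(4),'z0',k[1].round(4),m.sum())
    e=blue&(r>.14)&(r<.17)&(abs(l)<.03); print('lipL z',np.median(C[...,2][e]) if e.any() else None)
    w_=(hsv[...,1]<60)&(hsv[...,2]>150)&(abs(r)<.13)&(abs(l)<.045)&(C[...,2]>.04)&(C[...,2]<.2)
    n,lab,st,_=cv2.connectedComponentsWithStats(w_.astype(np.uint8))
    for i in range(1,n):
        if st[i,4]>15: q=lab==i; print('white r %.3f..%.3f l %.3f..%.3f n%d'%(r[q].min(),r[q].max(),l[q].min(),l[q].max(),st[i,4]))
    o=arm.get_obs();print(o['clock'],o['tool_pos'],o['force'])
E
python3 -c "
from tilt import *
tilt('t8')"
```

```text
floor slope -0.4663 z0 0.1201 4340
lipL z 0.06764214979407945
white r -0.056..-0.052 l -0.045..0.044 n122
white r 0.051..0.056 l -0.044..0.045 n109
white r 0.078..0.115 l 0.010..0.020 n102
white r 0.086..0.114 l -0.022..-0.012 n79
14.85 [0.55617794 0.10444598 0.18276287] [ 1.14380909 -0.53709702  2.01898484]
```

{"fn": "step_arm", "kwargs": {"targets": [{"claw": -1, "travel": [0, -0.002, 0.0045], "angular": [0, 0, 0]}, {"claw": -1, "travel": [0, -0.0045, 0.009], "angular": [0, 0, 0]}, {"claw": -1, "travel": [0, -0.007, 0.0135], "angular": [0, 0, 0]}, {"claw": -1, "travel": [0, -0.009, 0.018], "angular": [0, 0, 0]}, {"claw": -1, "travel": [0, -0.011, 0.022], "angular": [0, 0, 0]}]}}

```text
clock: 15.35
tool_pos: [0.5582, 0.0939, 0.1606]
orientation: [-180.0, 0.0, -168.6]
force: [0.6, 0.1, 3.0]
opening: 0.0
gripper_force: 1.1
```

{"fn": "step_arm", "kwargs": {"targets": [{"claw": -1, "travel": [0, -0.003, 0.005], "angular": [0, 0, 0]}, {"claw": -1, "travel": [0, -0.005, 0.01], "angular": [0, 0, 0]}, {"claw": -1, "travel": [0, -0.0075, 0.015], "angular": [0, 0, 0]}, {"claw": -1, "travel": [0, -0.01, 0.02], "angular": [0, 0, 0]}, {"claw": -1, "travel": [0, -0.012, 0.025], "angular": [0, 0, 0]}]}}

```text
clock: 15.85
tool_pos: [0.5602, 0.0822, 0.1354]
orientation: [180.0, -0.0, -168.6]
force: [-0.6, 1.3, 1.2]
opening: -0.005
gripper_force: 0.9
```

```bash
python3 -c "
from tilt import *
tilt('t9')"
```

```text
floor slope -0.1298 z0 0.1204 4662
lipL z 0.12245547830750603
white r -0.062..-0.057 l -0.045..0.045 n134
white r 0.057..0.061 l -0.044..0.044 n125
white r 0.085..0.124 l 0.010..0.019 n122
white r 0.094..0.125 l -0.022..-0.012 n94
15.9 [0.55988136 0.08174641 0.13462414] [0.75648915 0.13873373 1.2350995 ]
```

{"fn": "step_arm", "kwargs": {"targets": [{"claw": -1, "travel": [0, -0.001, 0.004], "angular": [0, 0, 0]}, {"claw": -1, "travel": [0, -0.002, 0.008], "angular": [0, 0, 0]}, {"claw": -1, "travel": [0, -0.003, 0.012], "angular": [0, 0, 0]}, {"claw": -1, "travel": [0, -0.004, 0.0155], "angular": [0, 0, 0]}, {"claw": -1, "travel": [0, -0.004, 0.0155], "angular": [0, 0, 0]}]}}

```text
clock: 16.4
tool_pos: [0.5611, 0.0783, 0.1199]
orientation: [-180.0, -0.0, -168.6]
force: [-0.1, -0.2, -0.2]
opening: 0.0
gripper_force: 0.1
```

```bash
python3 -c "
from tilt import *
tilt('t10')"
```

```text
floor slope -0.0273 z0 0.1205 4671
lipL z 0.13824848366460113
white r -0.063..-0.058 l -0.045..0.045 n128
white r 0.057..0.062 l -0.044..0.045 n129
white r 0.085..0.125 l 0.010..0.020 n128
white r 0.096..0.124 l -0.022..-0.011 n94
16.45 [0.5611751  0.07825286 0.12008338] [ 0.4094429   0.14774806 -0.38140548]
```

{"fn": "step_arm", "kwargs": {"targets": [{"claw": -1, "travel": [0, 0, 0.0015], "angular": [0, 0, 0]}, {"claw": -1, "travel": [0, 0, 0.003], "angular": [0, 0, 0]}, {"claw": -1, "travel": [0, 0, 0.004], "angular": [0, 0, 0]}, {"claw": -1, "travel": [0, 0, 0.004], "angular": [0, 0, 0]}, {"claw": -1, "travel": [0, 0, 0.004], "angular": [0, 0, 0]}]}}

```text
clock: 16.95
tool_pos: [0.5615, 0.0785, 0.1166]
orientation: [-180.0, 0.0, -168.6]
force: [0.7, -0.7, 0.9]
opening: -0.003
gripper_force: 0.7
```

```bash
python3 -c "
from tilt import *
tilt('t11')"
```

```text
floor slope -0.0071 z0 0.1204 4678
lipL z 0.14136342777606076
white r -0.063..-0.058 l -0.045..0.044 n129
white r 0.057..0.062 l -0.045..0.045 n134
white r 0.085..0.125 l 0.010..0.020 n128
white r 0.096..0.125 l -0.022..-0.012 n97
17.0 [0.56143179 0.07848544 0.11658304] [ 0.51671063 -0.68980602  1.37881481]
```

{"fn": "step_arm", "kwargs": {"targets": [{"claw": -1, "travel": [0, 0, 0.0008], "angular": [0, 0, 0]}, {"claw": -1, "travel": [0, 0, 0.0008], "angular": [0, 0, 0]}, {"claw": -1, "travel": [0, 0, -0.01], "angular": [0, 0, 0]}, {"claw": -1, "travel": [0, 0, -0.04], "angular": [0, 0, 0]}, {"claw": -1, "travel": [0, 0, -0.08], "angular": [0, 0, 0]}]}}

```text
clock: 17.5
tool_pos: [0.5592, 0.0785, 0.1958]
orientation: [179.9, -0.3, -168.5]
force: [1.8, -0.6, 0.0]
opening: -0.001
gripper_force: 0.0
```

{"fn": "step_arm", "kwargs": {"targets": [{"claw": -1, "travel": [0, 0, -0.03], "angular": [0, 0, 0]}, {"claw": -1, "travel": [0, 0, -0.06], "angular": [0, 0, 0]}, {"claw": -1, "travel": [0, 0, -0.06], "angular": [0, 0, 0]}, {"claw": -1, "travel": [0, 0, -0.06], "angular": [0, 0, 0]}, {"claw": -1, "travel": [0, 0, -0.06], "angular": [0, 0, 0]}]}}

```text
clock: 18.0
tool_pos: [0.5605, 0.0785, 0.2555]
orientation: [180.0, -0.1, -168.6]
force: [1.0, 0.6, 0.5]
opening: 0.004
gripper_force: 0.0
```

```bash
python3 - <<'E'
from tilt import *
tilt('t12')
im,d=cap('side','s12');C=cloud('side',d);hsv=cv2.cvtColor(im,cv2.COLOR_RGB2HSV)
r=(C[...,:2]-[.532,.226])@[-.2033,.979];l=(C[...,:2]-[.532,.226])@[.979,.2033]
b=(hsv[...,0]>100)&(hsv[...,0]<122)&(hsv[...,1]>180)&(abs(r)<.1)&(abs(l)<.04)&(C[...,2]>.1)&(C[...,2]<.128)
print('side slope',np.polyfit(r[b],C[...,2][b],1),b.sum())
t=cv2.imread('pics/t12.png')[140:320,180:440];a=cv2.imread('pics/s12.png')[90:270,220:420]
cv2.imwrite('pics/c12.png',cv2.resize(np.hstack([a,t]),None,fx=1.7,fy=1.7,interpolation=cv2.INTER_CUBIC))
E
```

```text
floor slope -0.0036 z0 0.1205 4680
lipL z 0.14195326589973156
white r -0.063..-0.058 l -0.045..0.045 n135
white r 0.057..0.062 l -0.045..0.045 n135
white r 0.085..0.125 l 0.010..0.020 n131
white r 0.096..0.124 l -0.022..-0.012 n97
18.05 [0.56030107 0.0783854  0.25518762] [-0.34062658 -0.24427452  1.02128649]
side slope [-0.00404055  0.11968459] 933
```

View pics/c12.png

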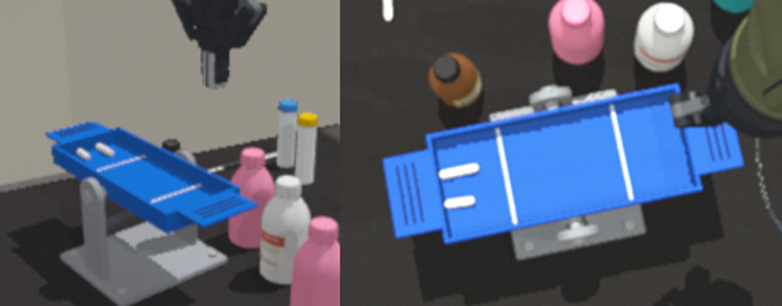

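The tray is level to within 0.004 rad. Both bars are past the line, at crop (460,171) and (460,202) with the line at x≈507. The bottles stand where they were and the tool is clear, so I hand in.

```bash
python3 -c "
from workcell import arm
print(arm.sign_off())"
```

```text
the job is handed in; nothing more can be done
None
```

The job is handed in: the brown-bottle end was held on its stop at about 9.5–10 N for about 1.5 s, both bars slid past that line, the tray was pushed back level (within about 0.004 rad) and released, and the bottles stand where they were.

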